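# Back a thread plug gauge off to the thread start, run it home, log the pass

### The arm

A 6-joint arm with a two-finger parallel gripper is mounted at the origin on the work surface. World frame = base frame: x ahead of the robot, y to its left, z up, the work surface at z = 0. Lengths are in m, angles in rad, forces in N, time in s.
With the tool pointing down it reaches from about 0.3 to 0.875 m from the base axis. Payload 6.4 kg.
Tool frame: the origin (TCP) lies on the centre line of the jaws, within the pads' length; the fingertips stand 25 mm ahead of it and the grasp point (between the pads) lies 6 mm ahead of it; z points along the fingers, y is the line along which they close (so a half turn about z gives the same grasp; the last joint's range is limited). The gripper opens to 85 mm and grips with 20 to 120 N. Pads are 22 mm wide; open, the fingers measure 114 mm over their backs; the gripper's body (76 mm by 85 mm) begins 54 mm behind the grasp point. The pads swing forward as they close: fully open they stand 13 mm farther back than shut.
Start: joints at [0.921, 0.181, 1.607, -0, 1.354, -0.206], TCP at [0.247, 0.519, 0.256] pointing down, gripper open.
Joint ranges: [-2.99, 2.99], [-0.89, 2.07], [0.3, 2.58], [-1.14, 4.28], [0, 2.63], [-3.12, 3.12]. Speed limits (rad/s): [2.57, 2.57, 3.01, 3.14, 3.14, 3.14].

### API

Orientations are given as a unit quaternion [w, x, y, z].
In Python, from bench import get_obs, camera, hand_in, spot_in gives the robot as it stands.
- The arm moves only by the shell command python3 -m jog 'ROWS'. ROWS is JSON, one flat list of numbers, 7 for each row, row after row: the shift along the tool's x, y, z in m, then the turn, a rotation vector about the tool's x, y, z in rad, then the closure, from 0 (fully open) to 1 (shut). A call has 1 to 20 rows; each row is the pose to reach, as a shift and turn from the pose commanded when the call began, along the tool's axes at that moment; what a row does not reach only later rows make up. A row lasts 1/8 s, in which the tool goes at most 62.5 mm and 10.7 degrees, less where a joint would pass 70% of its speed; a pose out of reach is approached as far as the arm can. A call with a gripper value outside its range is refused whole. The fingers move at their own pace and stop on an object; the grip force is fixed at half the most. Time passes only in rows, so rows that repeat a pose let the fingers close. It gives the time, the measured TCP pose, the force, the opening and the grip force at its end, in the units of the state.
- get_obs(): the state, without advancing time (a new reading comes with each control period).
- camera(name): name is "scene" or "top" or "wrist"; returns a dict with "frame" (480x640x3 uint8, red, green, blue), "mtx" (3x3 intrinsics, pixels), "distortion" ([k1, k2, p1, p2, k3] as OpenCV has them; the pictures are not rectified), "extrinsics" (4x4, takes a point from camera to world coordinates). Camera axes: x right, y up, looking along -z (the intrinsics and any distortion apply to the point x, -y, -z); pixel columns grow to the right and rows downward; lengths in m; the calibration is good to about 2 mm. A picture is of the moment at which its call begins. There is no depth.
- hand_in(): hands the job in; it is judged then, once.
Trained networks look in a picture, given as the dict that the camera call returned (one of the last four; its "shot" number tells which), for a name from the list of things; names that differ only in an ending like _2 or _b are one class to them, and where a whole thing is asked for, a point or a joint stands for the part that bears it (a point fixed in the world has none). Each returns a list of dicts, best first, with "confidence" (0 to 1); they miss things now and then, are a little off and sometimes report something else, mostly with a low value. They report only what shows in the picture. A call takes as long as a camera call. They do not tell look-alikes from the thing itself.
- spot_in(picture, name): "xyz" ([x, y, z] in m, in world coordinates, good to about 4 mm: the middle of the surface that is visible of it).
The state is a dict: "time_s": time; "q": joint angles; "dq": joint speeds; "joint_efforts": joint torques, N m; "eef_pos": TCP position; "eef_rot": TCP orientation; "wrist_force": force on the tool from outside, world axes, zero at the start; "torque": the same for the moment, N m; "opening": opening from 0.0 (shut) to 1.0 (fully open); "grasp_force": force on a finger pad.
Only numpy, scipy, OpenCV 4.12 (cv2) and the standard library are available. Lean on these libraries where they do the work, as an engineer would, in place of code of your own. Each camera call takes 0.05 s, during which the arm holds its last target. There are 200 camera calls.

### The job

The GO thread plug gauge has been set on the bronze nut but only stands on its thread start: back it off anticlockwise by its crossbar until it drops into the start, then run it in clockwise, without cross-threading or forcing it, until its collar is fully home on the nut. Then push and release the green button on the terminal to log the pass; leave the red button alone and do not shift the other parts on the plate.

Things in the scene. Friction and masses are not known exactly. Their poses are not given: they have to be found in the camera images.
- gauge_hub (a point): On the upright axis of the steel plug gauge, at the middle of its crossbar. Green handle 32 mm across, its top 14 mm above this point. A pilot nose in the bore keeps the gauge upright: it only turns and goes up or down, and need not be gripped or lifted. About 0.65 kg; left free, it drops and follows the thread by its own weight. 48.5 mm above nut_mouth at the start, 26 mm when home.
- gauge_bar_end (a point): One end of the crossbar (level steel rod 12 mm thick, 150 mm long), on its axis, 75 mm from gauge_hub; the other end lies opposite. Either half can be pushed sideways to turn the gauge, best 40 to 65 mm from the axis: 1 to 3 N there keep it turning, and it stays where it is left.
- gauge_collar (a point): Centre of the underside of the gauge's steel collar (56 mm across, 8 mm thick), on the axis 26 mm below gauge_hub. Below it is the right-hand two-start thread, 40 mm across, 14 mm per turn. The collar stops on the nut's face: home.
- gauge_turn (a joint): Gauge angle, rad, growing clockwise from above (running in). It starts standing on the end of the nut's thread; backed off 0.3 to 2.0 rad it falls into the thread start. Backed off farther (up to 2.5 rad) it climbs again, harmless. Turned clockwise undropped, the thread ends meet and bind: cross-threaded. From the drop 7.6 rad clockwise bring it home; about 0.4 rad later it stops hard.
- gauge_depth (a joint): How far the gauge has gone down, m: about 0 as it stands at the start, about 0.0055 right after it has dropped into the thread start, 0.0225 when the collar lies on the nut's face (home).
- nut_mouth (a point): Centre of the nut's top face, 79 mm above the table, on the gauge's axis. Bronze nut, fixed: body 63 mm across, 64 mm high, flange at its foot 95 mm across, 16 mm thick, held by two strap clamps (everything of them at least 25 mm below this point) on a square steel plate 130 mm wide, 15 mm thick.
- accept_top (a point): Centre of the top of the green accept button (26 mm across), 62 mm above the table, pressed straight down. It sits on a grey terminal, 130 x 110 mm and 40 mm high, whose small tilted screen stands behind the buttons, away from the robot, and rises to 85 mm above the table, more than 50 mm from the buttons' centres.
- accept (a joint): Travel of the green button, m: 0 up, 0.006 fully down (about 5 N); counts as pushed beyond 0.004. Springs back.
- reject_top (a point): Centre of the top of the red reject button, same size, 54 mm beside the green one. Not to be pressed.
- reject (a joint): Travel of the red button, m: 0 up, 0.006 fully down.
- next_nut_center (a point): Bystander: loose bronze nut like the one in the fixture, waiting its turn, standing flange down; its centre, 32 mm above the table.
- setting_ring_center (a point): Bystander: loose steel setting ring, 72 mm across, 36 mm bore, 22 mm high; its centre.
- v_block_center (a point): Bystander: loose dark steel V-block, 70 x 50 x 48 mm; its centre.
Mind the look-alikes: they are no part of the job. Leave any turquoise look-alike of the part that bears accept_top alone.

How it is judged:
On the way, in this order (a step that is already met when the one before it is completed fails the run):
1. the gauge has been backed off and has dropped into the thread start (down by more than 3 mm, before any run-in) (value of joint gauge_depth above 0.003 m and value of joint gauge_turn below 0.1 rad), for 0.05 s.
2. the gauge is run home: collar within 1.5 mm of the nut's face (value of joint gauge_depth above 0.021 m), for 0.2 s.
3. the green button is pushed (value of joint accept above 0.004 m), for 0.05 s.
At the end, for the whole second after the job is handed in: The gauge's collar is within 1.5 mm of the nut's face and the gauge is at rest; both buttons are up again (value of joint gauge_depth above 0.021 m and value of joint each of accept, reject below 0.001 m and velocity of joint gauge_turn between -0.05 and 0.05 rad/s); the robot touches nothing.
It fails at once if the gauge is cross-threaded: turned clockwise until it binds while still standing on the thread start (depth under 2 mm) (value of joint gauge_depth below 0.002 m and value of joint gauge_turn above 2.4 rad).
It fails at once if the gauge is forced: pushed with more than 40 N (contact force between any of the fingers, the arm and gauge_turn above 40 N).
It fails at once if the pass is logged before the gauge is home (green button pushed too early) (value of joint accept above 0.003 m and value of joint gauge_depth below 0.0205 m).
It fails at once if the red button is pushed (value of joint reject above 0.003 m).
It fails at once if the waiting nut, the setting ring or the V-block is shifted by more than 15 mm (distance of any of next_nut_center, setting_ring_center, v_block_center from where it was at the start of the episode above 0.015 m).
It also fails if it takes over 72 s, if anything falls off the work surface, if the arm or the gripper's body presses on something with over 40 N, if the wrist force passes 120 N, or if a joint passes its speed limit or range.

## Working session

There is one attempt and no reset: what is moved stays moved. The work goes in short steps, Python scripts to look and compute and a shell command to move; the robot and the scene stay as the last step left them, time stands still between calls to the robot, and variables do not carry over. Pictures are saved under pics/ and viewed, at most 12 in all, crops included, and the job is handed in when it is done.

```bash
mkdir -p pics
cat > h.py <<'E'
import numpy as np, cv2
from bench import get_obs, camera, hand_in, spot_in
def proj(c,P):
    T=np.linalg.inv(c["extrinsics"]); P=np.atleast_2d(P)@T[:3,:3].T+T[:3,3]
    return cv2.projectPoints(P*[1,-1,-1],np.zeros(3),np.zeros(3),np.array(c["mtx"]),np.array(c["distortion"]))[0][:,0]
def ray(c,uv,z):
    p=cv2.undistortPoints(np.array([[uv]],float),np.array(c["mtx"]),np.array(c["distortion"]))[0,0]
    E=np.array(c["extrinsics"]); d=E[:3,:3]@[p[0],-p[1],-1]; o=E[:3,3]
    return o+d*(z-o[2])/d[2]
def save(c,n,crop=None,s=1):
    f=c["frame"][:,:,::-1]
    if crop: f=f[crop[1]:crop[3],crop[0]:crop[2]]
    cv2.imwrite("pics/"+n,cv2.resize(f,None,fx=s,fy=s,interpolation=cv2.INTER_CUBIC))
E
python3 - <<'E'
from h import *
o=get_obs(); print(o["time_s"],o["eef_pos"],o["eef_rot"])
for n in ("top","scene"):
    c=camera(n); save(c,n+".png")
    for k in ("gauge_hub","gauge_bar_end","nut_mouth","accept_top","reject_top","next_nut_center","setting_ring_center","v_block_center"):
        try:
            for d in spot_in(c,k)[:3]: print(n,k,np.round(d["xyz"],3),round(d["confidence"],2),proj(c,d["xyz"])[0].round())
        except Exception as e: print(n,k,e)
E
```

```text
0.0 [0.24655971 0.51888147 0.25536691] [-3.72475892e-04  2.20086444e-01  9.75479956e-01 -8.21352945e-04]
top gauge_hub [0.5   0.068 0.132] 0.7 [315. 216.]
top gauge_bar_end [0.501 0.071 0.133] 0.83 [313. 215.]
top nut_mouth [0.491 0.072 0.108] 0.94 [313. 221.]
top accept_top [0.389 0.473 0.061] 0.67 [158. 261.]
top accept_top [0.202 0.295 0.059] 0.65 [225. 335.]
top accept_top [0.445 0.296 0.065] 0.59 [226. 240.]
top reject_top [0.504 0.07  0.13 ] 0.69 [314. 215.]
top reject_top [0.395 0.421 0.061] 0.6 [178. 259.]
top reject_top [0.202 0.245 0.065] 0.49 [244. 336.]
top next_nut_center [ 0.45  -0.284  0.018] 0.62 [447. 241.]
top setting_ring_center [0.672 0.309 0.024] 0.75 [225. 157.]
top setting_ring_center [0.499 0.075 0.13 ] 0.61 [312. 216.]
top setting_ring_center [ 0.638 -0.264  0.03 ] 0.32 [440. 170.]
scene gauge_hub [0.508 0.081 0.131] 0.61 [306. 242.]
scene gauge_bar_end [0.511 0.08  0.134] 0.61 [304. 241.]
scene nut_mouth [0.523 0.088 0.076] 0.9 [303. 264.]
scene nut_mouth [0.511 0.079 0.132] 0.42 [304. 242.]
scene reject_top [0.453 0.248 0.063] 0.58 [370. 289.]
scene reject_top [0.209 0.247 0.063] 0.58 [437. 248.]
scene reject_top [0.513 0.078 0.133] 0.45 [303. 241.]
scene next_nut_center [ 0.464 -0.268  0.031] 0.55 [244. 210.]
scene setting_ring_center [0.68  0.317 0.019] 0.58 [313. 371.]
scene v_block_center [ 0.641 -0.258  0.03 ] 0.8 [193. 234.]
scene v_block_center [0.676 0.311 0.021] 0.38 [313. 368.]
```

View pics/top.png

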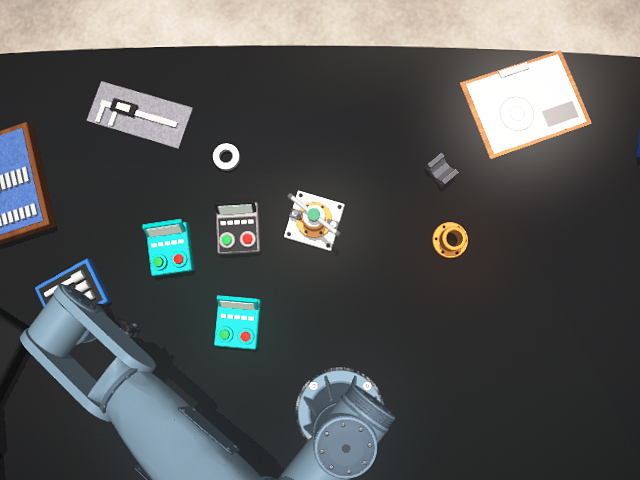

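View pics/scene.png

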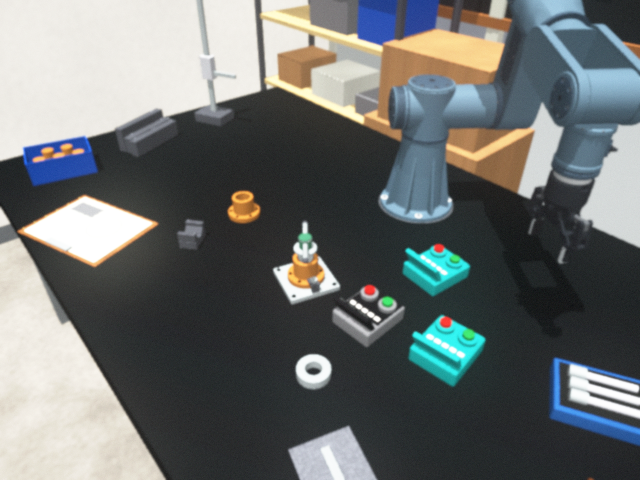

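Look-alikes for the green button in the top view: turquoise terminals (158,261) and (225,335), grey terminal (226,240). I choose the grey one, with its red button at (248,239). The gauge is at (315,216) with its bar running from about (291,195) to (338,235). The crop will check this.

Run:
```python
from h import *
c=camera("top"); save(c,"crop.png",(200,180,360,280),5)
print(ray(c,(226,240),.062),ray(c,(248,239),.062))
f=c["frame"]; hsv=cv2.cvtColor(f,cv2.COLOR_RGB2HSV)
m=cv2.inRange(hsv,(60,60,60),(85,255,255)); n,l,s,ce=cv2.connectedComponentsWithStats(m)
for i in range(1,n):
    if s[i,4]>40 and ce[i][0]>200: 
        print(s[i],ce[i].round(1),ray(c,ce[i],.062).round(4),ray(c,ce[i],.1415).round(4))
```

```text
[0.44545472 0.29584801 0.062     ] [0.44837635 0.2389813  0.062     ]
[307 208  13  13 124] [313.2 213.9] [0.5142 0.0718 0.062 ] [0.5036 0.0707 0.1415]
[222 235   9  10  76] [226.1 239.4] [0.447  0.2957 0.062 ] [0.4398 0.2831 0.1415]
[219 329  11  11  87] [224.  334.1] [0.2048 0.2969 0.062 ] [0.21   0.2843 0.1415]
```

View pics/crop.png

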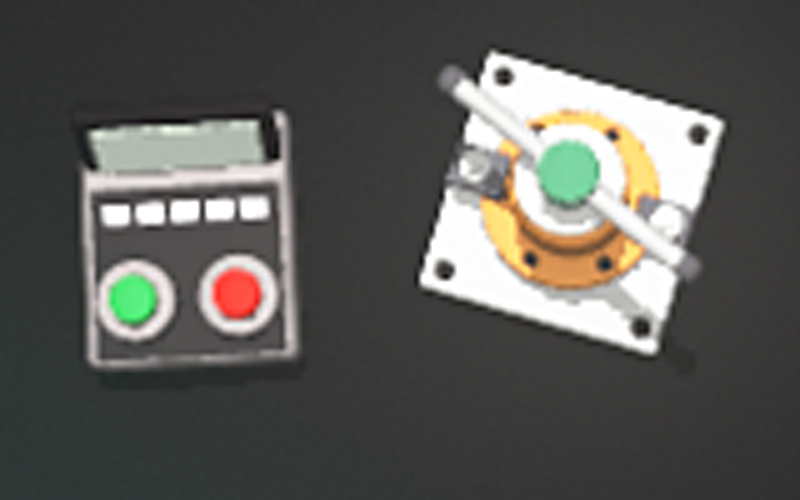

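The crop confirms the grey terminal: green button at (226.6,240), red at (248,239). The hub is at (313.8,214.4), and the bar ends are at (290,196) and (338,233), so the bar lies about 51° from x. I'll straddle the handle with open fingers and turn the bar with the wrist.

```bash
python3 -m jog '[-0.424,-0.294,0,0,0,1.10,0, -0.424,-0.294,0,0,0,1.10,0, -0.424,-0.294,0,0,0,1.10,0, -0.424,-0.294,0,0,0,1.10,0, -0.424,-0.294,0,0,0,1.10,0, -0.424,-0.294,0,0,0,1.10,0, -0.424,-0.294,0,0,0,1.10,0, -0.424,-0.294,0,0,0,1.10,0, -0.424,-0.294,0,0,0,1.10,0, -0.424,-0.294,0,0,0,1.10,0, -0.424,-0.294,0,0,0,1.10,0, -0.424,-0.294,0,0,0,1.10,0, -0.424,-0.294,0,0,0,1.10,0, -0.424,-0.294,0,0,0,1.10,0]'
python3 - <<'E'
from h import *
c=camera("wrist"); save(c,"w1.png"); o=get_obs(); print(o["eef_pos"],o["q"],o["wrist_force"])
print(proj(c,[[.5035,.071,.1415]]))
hsv=cv2.cvtColor(c["frame"],cv2.COLOR_RGB2HSV)
m=cv2.inRange(hsv,(60,60,60),(85,255,255)); n,l,s,ce=cv2.connectedComponentsWithStats(m)
for i in range(1,n):
    if s[i,4]>200: print(s[i],ce[i].round(1),ray(c,ce[i],.1415).round(4))
E
```

```text
time_s: 2.7
eef_pos: [0.5034, 0.0723, 0.2564]
eef_rot: [0.0, 0.697, 0.717, 0.0]
wrist_force: [-0.2, -0.1, 0.7]
opening: 1.003
grasp_force: 0.0
[0.50346686 0.07216497 0.25637449] [-9.13664725e-02  3.08447195e-02  1.77114446e+00 -4.16723940e-08
  1.33943721e+00 -1.19112346e-01] [-0.16200947  0.63370599 -0.34657479]
[[323.89637926 241.27981352]]
[ 301  219   46   46 1545] [323.4 240.6] [0.5031 0.0714 0.1415]
```

View pics/w1.png

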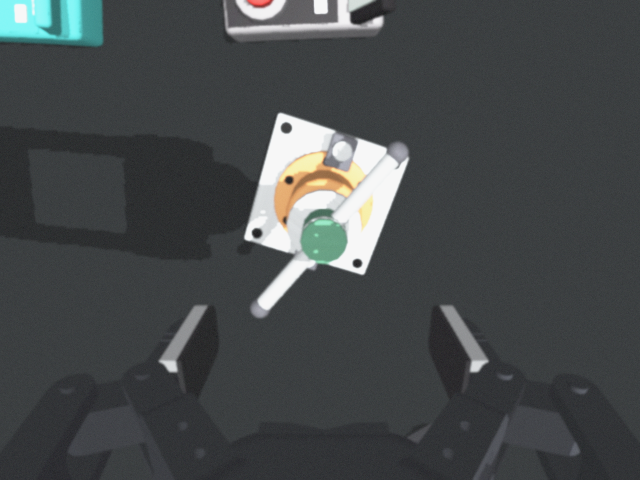

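The wrist view shows the hub handle at (323,241), matching the estimate, and the bar running from (400,152) to (260,310). The fingers lie along the horizontal, clear of the bar. Next I lower and back off.

```bash
python3 -m jog '[0,0,0.05,0,0,0,0, 0,0,0.1,0,0,0,0, 0,0,0.12,0,0,0,0, 0,0,0.126,0,0,0,0, 0,0,0.126,0,0,0,0]'; python3 -m jog '[0,0,0,0,0,-0.1,0, 0,0,0,0,0,-0.2,0, 0,0,0,0,0,-0.3,0, 0,0,0,0,0,-0.4,0, 0,0,0,0,0,-0.5,0, 0,0,0,0,0,-0.6,0, 0,0,0,0,0,-0.7,0, 0,0,0,0,0,-0.8,0, 0,0,0,0,0,-0.9,0, 0,0,0,0,0,-1.0,0, 0,0,0,0,0,-1.1,0, 0,0,0,0,0,-1.2,0, 0,0,0,0,0,-1.1,0, 0,0,0,0,0,-1.1,0]'
python3 - <<'E'
from h import *
c=camera("top"); save(c,"t2.png",(260,170,360,260),6)
c=camera("wrist"); save(c,"w2.png");print(get_obs()["q"])
E
```

```text
time_s: 3.38
eef_pos: [0.504, 0.0717, 0.1307]
eef_rot: [0.0, 0.697, 0.717, 0.0]
wrist_force: [-0.0, -0.1, -1.3]
opening: 1.0
grasp_force: 0.0
time_s: 5.12
eef_pos: [0.5046, 0.0717, 0.1318]
eef_rot: [0.001, 0.22, 0.976, 0.0]
wrist_force: [-0.2, 0.1, -1.0]
opening: 1.002
grasp_force: 0.0
[-9.21538499e-02  1.88416052e-01  1.87490668e+00 -5.77189402e-05
  1.07632448e+00 -1.22100758e+00]
```

View pics/w2.png

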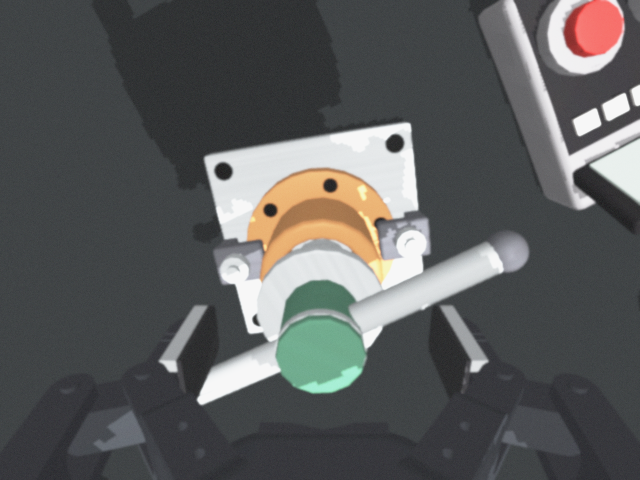

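Run:
```python
from h import *
c=camera("wrist")
hub=np.array([.5033,.0715])
for z in (.1275,.122,.118):
    e=ray(c,(511,251),z)[:2]-hub
    print(z,"end r",np.linalg.norm(e).round(4),"ang",np.degrees(np.arctan2(e[1],e[0])).round(1),"top px",proj(c,[[*hub,z+.014]]).round(1))
    t=np.linspace(0,6.28,60); p=proj(c,np.c_[hub[0]+.016*np.cos(t),hub[1]+.016*np.sin(t),0*t+z+.014]); print(p.min(0).round(),p.max(0).round())
hsv=cv2.cvtColor(c["frame"],cv2.COLOR_RGB2HSV)
m=cv2.inRange(hsv,(60,60,110),(90,255,255)); n,l,s,ce=cv2.connectedComponentsWithStats(m)
for i in range(1,n):
    if s[i,4]>900: print(s[i],ce[i].round(1))
```

```text
0.1275 end r 0.0746 ang 92.1 top px [[323.1 359.3]]
[276. 319.] [370. 396.]
0.122 end r 0.0764 ang 89.6 top px [[323.1 349.6]]
[278. 310.] [368. 386.]
0.118 end r 0.0777 ang 87.9 top px [[323.1 343. ]]
[279. 304.] [367. 378.]
[ 283  282   72   43 1629] [318.5 298.9]
[ 277  317   89   78 5467] [320.6 355.5]
```

Run:
```python
from h import *
c=camera("scene"); save(c,"s2.png")
b=cv2.imread("pics/scene.png")[:,:,::-1]
for f in (b,c["frame"]):
    hsv=cv2.cvtColor(np.ascontiguousarray(f),cv2.COLOR_RGB2HSV); m=cv2.inRange(hsv,(60,60,40),(90,255,255))
    m[:, :285]=0; m[:,330:]=0; n,l,s,ce=cv2.connectedComponentsWithStats(m)
    for i in range(1,n):
        if s[i,4]>15: print(s[i],ce[i].round(1))
h=[.5033,.0715]
print(proj(c,[[*h,z+.007] for z in (.1275,.122,.105)]))
x=c["frame"][215:305,260:350,::-1]; y=b[215:305,260:350,::-1]
cv2.imwrite("pics/cmp.png",cv2.resize(np.hstack([y,x]),None,fx=4,fy=4,interpolation=2))
```

```text
[297 233  16  16 127] [304.1 237.6]
[299 234   6  16  74] [301.6 241.3]
[[304.6701139  238.16475144]
 [304.70726483 240.00528673]
 [304.8207801  245.63181858]]
```

View pics/cmp.png

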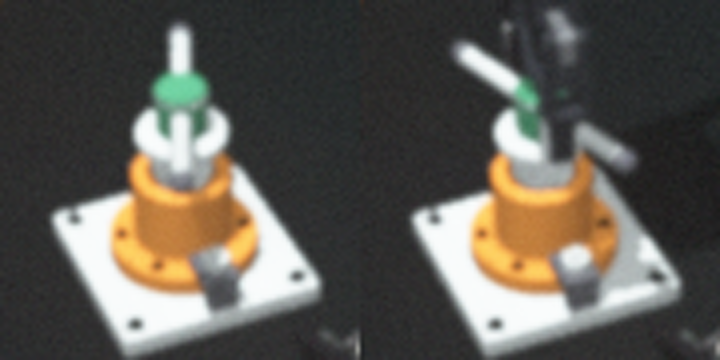

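The left half is before, the right half after. The bar has turned, but the collar (left edge at about (135,132)) looks no lower. I'll measure that.

Run:
```python
import cv2,numpy as np
a=cv2.imread("pics/scene.png",0);b=cv2.imread("pics/s2.png",0)
t=a[238:260,290:302]
for im in (a,b):
    for nm,(r0,r1,c0,c1) in dict(collar=(240,258,291,301),nut=(262,285,290,303)).items():
        T=cv2.resize(a[r0:r1,c0:c1],None,fx=8,fy=8,interpolation=2)
        I=cv2.resize(im[r0-5:r1+6,c0-3:c1+3],None,fx=8,fy=8,interpolation=2)
        R=cv2.matchTemplate(I,T,cv2.TM_CCOEFF_NORMED);_,v,_,p=cv2.minMaxLoc(R);print(nm,round(v,3),"dx,dy px",p[0]/8-3,p[1]/8-5)
```

```text
collar 1.0 dx,dy px 0.0 0.0
nut 0.999 dx,dy px 0.0 0.0
collar 0.998 dx,dy px 0.0 0.0
nut 0.996 dx,dy px 0.0 0.0
```

Not dropped yet, so I'll back off further and release.

```bash
cat > chk.py <<'E'
from h import *
a=cv2.imread("pics/scene.png",0); c=camera("scene"); b=cv2.cvtColor(c["frame"],cv2.COLOR_RGB2GRAY)
for nm,(r0,r1,c0,c1) in dict(left=(240,258,291,301),right=(240,258,309,319)).items():
    T=cv2.resize(a[r0:r1,c0:c1],None,fx=8,fy=8,interpolation=2)
    I=cv2.resize(b[r0-5:r1+11,c0-3:c1+3],None,fx=8,fy=8,interpolation=2)
    R=cv2.matchTemplate(I,T,cv2.TM_CCOEFF_NORMED);_,v,_,p=cv2.minMaxLoc(R);print(nm,round(v,3),"dx,dy px",p[0]/8-3,p[1]/8-5)
w=camera("wrist"); hsv=cv2.cvtColor(w["frame"],cv2.COLOR_RGB2HSV)
m=cv2.inRange(hsv,(60,60,110),(90,255,255)); n,l,s,ce=cv2.connectedComponentsWithStats(m)
for i in range(1,n):
    if s[i,4]>900: print(s[i],ce[i].round(1))
save(c,"sc_last.png"); save(w,"wr_last.png")
o=get_obs(); print(o["time_s"],"q6",o["q"][5],"phi",np.degrees(o["q"][0]-o["q"][5]),o["eef_pos"])
E
python3 -m jog '[0,0,0,0,0,-0.1,0, 0,0,0,0,0,-0.2,0, 0,0,0,0,0,-0.3,0, 0,0,0,0,0,-0.4,0, 0,0,0,0,0,-0.5,0, 0,0,0,0,0,-0.4,0, 0,0,0,0,0,-0.4,0]'; python3 chk.py
```

```text
time_s: 6.2
eef_pos: [0.5037, 0.0717, 0.1304]
eef_rot: [0.0, 0.021, 1.0, -0.0]
wrist_force: [-0.5, 0.1, -0.0]
opening: 0.999
grasp_force: 0.0
left 0.954 dx,dy px -0.125 1.0
right 0.81 dx,dy px -1.125 0.75
[ 277  319   90   78 5508] [321.1 357.6]
6.3 q6 -1.6214095490737623 phi 87.61711334439106 [0.50363054 0.07172046 0.13037574]
```

```bash
python3 -m jog '[0,0,0,0,0,-0.1,0, 0,0,0,0,0,-0.2,0, 0,0,0,0,0,-0.3,0, 0,0,0,0,0,-0.4,0, 0,0,0,0,0,-0.5,0, 0,0,0,0,0,-0.4,0, 0,0,0,0,0,-0.4,0]'; python3 chk.py
```

```text
time_s: 7.18
eef_pos: [0.5036, 0.0717, 0.1303]
eef_rot: [0.0, -0.178, 0.984, -0.0]
wrist_force: [0.3, -0.6, 1.1]
opening: 1.0
grasp_force: 0.0
left 0.774 dx,dy px 0.125 3.875
right 0.783 dx,dy px -0.75 3.0
[ 279  311   87   77 5217] [321.1 349.3]
7.275 q6 -2.0218101526855006 phi 110.5562868033571 [0.50359437 0.07171966 0.13027818]
```

View pics/wr_last.png

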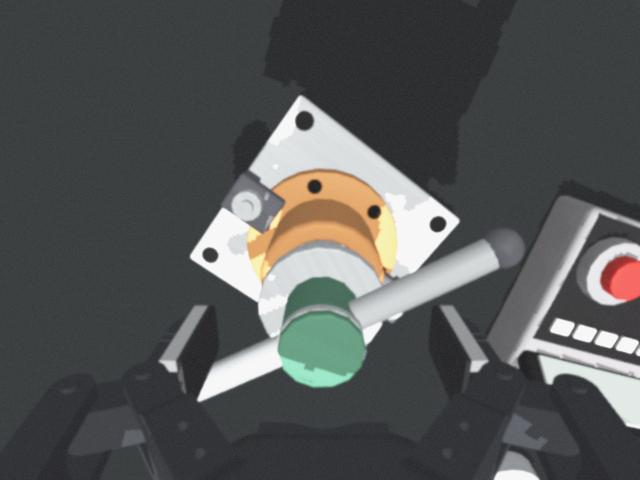

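Dropped: the handle top at (321,349) has moved up 8 px, which is about 5.5 mm. The bar is now at about 136°. Next I lift, swing the fingers over to the other side of the bar, and lower again.

```bash
python3 -m jog '[0,0,-0.04,0,0,0,0, 0,0,-0.045,0,0,0,0, 0,0,-0.045,0,0,-0.18,0, 0,0,-0.045,0,0,-0.36,0, 0,0,-0.045,0,0,-0.54,0, 0,0,-0.045,0,0,-0.72,0, 0,0,-0.045,0,0,-0.9,0, 0,0,-0.045,0,0,-1.0,0, 0,0,-0.045,0,0,-1.0,0, 0,0,-0.02,0,0,-1.0,0, 0,0,0.004,0,0,-1.0,0, 0,0,0.004,0,0,-1.0,0]'; python3 chk.py
```

```text
time_s: 8.78
eef_pos: [0.5018, 0.0719, 0.1243]
eef_rot: [-0.002, -0.627, 0.779, 0.002]
wrist_force: [-0.3, -0.3, 0.2]
opening: 0.994
grasp_force: 0.0
left 0.779 dx,dy px 0.5 3.875
right 0.762 dx,dy px -1.0 3.125
[ 276  320   90   75 5240] [320.5 356.8]
[ 607  341   33  102 2241] [626.4 385.5]
8.875 q6 -3.0184063733807984 phi 167.6622294591475 [0.50371742 0.07174983 0.12660184]
```

View pics/wr_last.png

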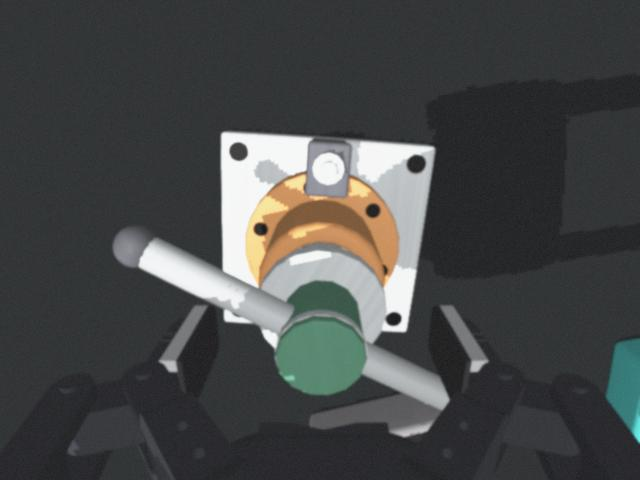

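The bar now lies ahead of the fingers in the clockwise direction, with its left end at (133,246). Running in.

```bash
python3 -m jog '[0,0,0,0,0,0.1,0, 0,0,0,0,0,0.2,0, 0,0,0,0,0,0.3,0, 0,0,0.001,0,0,0.4,0, 0,0,0.001,0,0,0.5,0, 0,0,0.001,0,0,0.6,0, 0,0,0.001,0,0,0.7,0, 0,0,0.002,0,0,0.8,0, 0,0,0.002,0,0,0.9,0, 0,0,0.002,0,0,1.0,0, 0,0,0.002,0,0,1.1,0, 0,0,0.003,0,0,1.2,0, 0,0,0.003,0,0,1.3,0, 0,0,0.003,0,0,1.4,0, 0,0,0.003,0,0,1.5,0, 0,0,0.004,0,0,1.6,0, 0,0,0.004,0,0,1.7,0, 0,0,0.004,0,0,1.8,0, 0,0,0.004,0,0,1.9,0, 0,0,0.004,0,0,2.0,0]'; python3 chk.py
```

```text
time_s: 11.38
eef_pos: [0.5043, 0.0715, 0.1235]
eef_rot: [0.001, 0.318, 0.948, -0.0]
wrist_force: [1.9, -1.2, -1.7]
opening: 1.001
grasp_force: 1.3
left 0.942 dx,dy px -0.125 2.625
right 0.861 dx,dy px 0.0 2.75
[ 287  281   61   37 1196] [317.2 296.7]
[ 276  315   89   78 5394] [320.7 353.9]
11.475 q6 -1.018061308330874 phi 53.04722443182592 [0.50437819 0.07161281 0.12349856]
```

```bash
python3 -m jog '[0,0,0,0,0,0.1,0, 0,0,0,0,0,0.2,0, 0,0,0,0,0,0.3,0, 0,0,0.001,0,0,0.4,0, 0,0,0.001,0,0,0.5,0, 0,0,0.001,0,0,0.6,0, 0,0,0.001,0,0,0.7,0, 0,0,0.002,0,0,0.8,0, 0,0,0.002,0,0,0.9,0, 0,0,0.002,0,0,1.0,0, 0,0,0.002,0,0,1.1,0, 0,0,0.003,0,0,1.2,0, 0,0,0.003,0,0,1.3,0, 0,0,0.003,0,0,1.4,0, 0,0,0.003,0,0,1.5,0, 0,0,0.004,0,0,1.6,0, 0,0,0.004,0,0,1.7,0, 0,0,0.004,0,0,1.8,0, 0,0,0.004,0,0,1.9,0, 0,0,0.004,0,0,2.0,0]'; python3 chk.py
python3 -m jog '[0,0,0,0,0,0.1,0, 0,0,0,0,0,0.2,0, 0,0,0,0,0,0.3,0, 0,0,0.001,0,0,0.4,0, 0,0,0.001,0,0,0.5,0, 0,0,0.001,0,0,0.6,0, 0,0,0.001,0,0,0.7,0, 0,0,0.002,0,0,0.8,0, 0,0,0.002,0,0,0.9,0, 0,0,0.002,0,0,1.0,0, 0,0,0.002,0,0,1.1,0, 0,0,0.003,0,0,1.2,0, 0,0,0.003,0,0,1.3,0, 0,0,0.003,0,0,1.4,0, 0,0,0.003,0,0,1.5,0, 0,0,0.004,0,0,1.6,0, 0,0,0.004,0,0,1.7,0, 0,0,0.004,0,0,1.8,0, 0,0,0.004,0,0,1.9,0, 0,0,0.004,0,0,2.0,0]'; python3 chk.py
```

```text
time_s: 13.98
eef_pos: [0.5037, 0.0715, 0.1189]
eef_rot: [0.0, 0.969, 0.246, 0.0]
wrist_force: [-0.3, -1.7, -2.1]
opening: 1.002
grasp_force: 1.3
left 0.953 dx,dy px -0.125 4.625
right 0.649 dx,dy px -1.125 4.375
[ 282  319   87   74 4943] [325.  355.2]
[   0  358   42   95 1727] [ 12.6 396. ]
14.075 q6 0.9798378529870521 phi -61.425941750748024 [0.50392831 0.07167414 0.11898591]
time_s: 16.58
eef_pos: [0.5043, 0.0713, 0.115]
eef_rot: [-0.0, 0.731, -0.682, 0.001]
wrist_force: [-0.0, -2.7, -0.9]
opening: 1.0
grasp_force: 1.2
left 0.874 dx,dy px -1.25 3.75
right 0.838 dx,dy px -0.25 6.75
[ 282  318   88   72 4904] [325.  353.5]
16.675 q6 2.9784753510436577 phi -175.9456241386281 [0.50419906 0.07157485 0.11495279]
```

Tracking well: hub about 108.5 mm, depth about 18.5 mm, with about 1.75 rad remaining. Now I lift, rewind by half a turn plus a bit, and lower.

```bash
python3 -m jog '[0,0,0,0,0,-0.1,0, 0,0,-0.04,0,0,-0.1,0, 0,0,-0.045,0,0,-0.1,0, 0,0,-0.045,0,0,-0.27,0, 0,0,-0.045,0,0,-0.44,0, 0,0,-0.045,0,0,-0.61,0, 0,0,-0.045,0,0,-0.78,0, 0,0,-0.045,0,0,-0.95,0, 0,0,-0.045,0,0,-1.12,0, 0,0,-0.045,0,0,-1.29,0, 0,0,-0.045,0,0,-1.46,0, 0,0,-0.045,0,0,-1.65,0, 0,0,-0.045,0,0,-1.65,0]'
python3 -m jog '[0,0,0,0,0,-0.17,0, 0,0,0,0,0,-0.34,0, 0,0,0,0,0,-0.51,0, 0,0,0,0,0,-0.68,0, 0,0,0,0,0,-0.85,0, 0,0,0,0,0,-1.02,0, 0,0,0,0,0,-1.19,0, 0,0,0,0,0,-1.36,0, 0,0,0,0,0,-1.53,0, 0,0,0,0,0,-1.65,0, 0,0,0,0,0,-1.65,0, 0,0,0.025,0,0,-1.65,0, 0,0,0.045,0,0,-1.65,0, 0,0,0.045,0,0,-1.65,0]'; python3 chk.py
```

```text
time_s: 18.3
eef_pos: [0.5034, 0.0719, 0.1591]
eef_rot: [-0.0, 0.997, 0.074, -0.0]
wrist_force: [0.1, -0.4, -0.2]
opening: 1.0
grasp_force: 0.0
time_s: 20.05
eef_pos: [0.5022, 0.0719, 0.1128]
eef_rot: [-0.002, 0.624, 0.782, -0.001]
wrist_force: [-1.2, 0.5, -0.3]
opening: 0.999
grasp_force: 0.0
left 0.855 dx,dy px 0.875 4.875
right 0.839 dx,dy px -0.125 7.0
[ 281  322   87   74 5051] [324.  358.5]
20.15 q6 -0.3172423428045384 phi 12.897753632700612 [0.5038131  0.07177001 0.11468464]
```

View pics/wr_last.png

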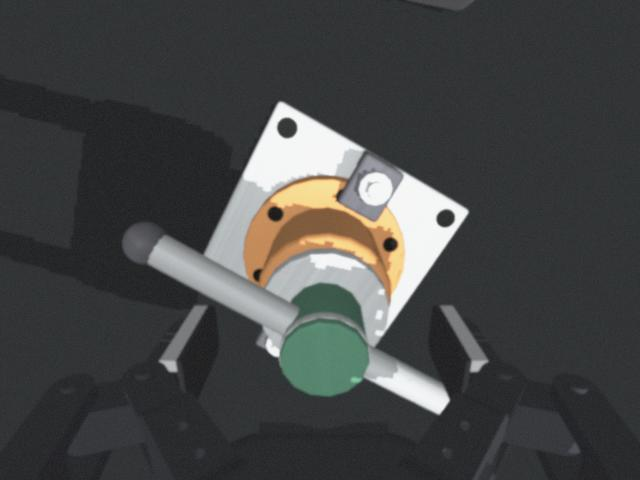

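The fingers are in place and the bar's left end is at (144,242), as before. Pushing the remainder in.

```bash
python3 -m jog '[0,0,0,0,0,0.1,0, 0,0,0,0,0,0.2,0, 0,0,0,0,0,0.3,0, 0,0,0.001,0,0,0.4,0, 0,0,0.001,0,0,0.5,0, 0,0,0.001,0,0,0.6,0, 0,0,0.001,0,0,0.7,0, 0,0,0.002,0,0,0.8,0, 0,0,0.002,0,0,0.9,0, 0,0,0.002,0,0,1.0,0, 0,0,0.002,0,0,1.1,0, 0,0,0.003,0,0,1.2,0, 0,0,0.003,0,0,1.3,0, 0,0,0.003,0,0,1.4,0, 0,0,0.003,0,0,1.5,0, 0,0,0.004,0,0,1.6,0, 0,0,0.004,0,0,1.7,0]'; python3 chk.py; python3 -c "
from bench import get_obs;print(get_obs()['torque'])"
```

```text
time_s: 22.28
eef_pos: [0.504, 0.0715, 0.1115]
eef_rot: [0.0, 0.999, 0.047, 0.0]
wrist_force: [-1.9, -1.6, -0.1]
opening: 0.998
grasp_force: 1.5
left 0.933 dx,dy px -0.125 6.875
right 0.623 dx,dy px 1.0 5.25
[ 283  319   86   73 4919] [325.1 354.4]
22.375 q6 1.3826383165344756 phi -84.50278411237443 [0.50416567 0.07165267 0.11139256]
[-0.00316459  0.07245817  0.0676651 ]
```

```bash
python3 -m jog '[0,0,0,0,0,0.06,0, 0,0,0,0,0,0.12,0, 0,0,0.001,0,0,0.18,0, 0,0,0.001,0,0,0.24,0]'; python3 chk.py; python3 -c "
from bench import get_obs;print(get_obs()['torque'])"
```

```text
time_s: 22.88
eef_pos: [0.5042, 0.0718, 0.1103]
eef_rot: [-0.0, 0.997, -0.071, 0.001]
wrist_force: [-0.7, -0.4, 1.3]
opening: 1.004
grasp_force: 1.6
left 0.929 dx,dy px -0.125 7.0
right 0.571 dx,dy px -3.0 8.125
[ 283  319   88   74 4956] [325.8 355.6]
22.975 q6 1.6200199288618737 phi -98.0948931016975 [0.50423547 0.07179363 0.11017971]
[0.01003335 0.06286429 0.04525155]
```

Run:
```python
import cv2
a=cv2.imread("pics/sc_last.png")[215:305,260:350]; cv2.imwrite("pics/cl.png",cv2.resize(a,None,fx=6,fy=6,interpolation=2))
```

```text
(no output)
```

View pics/cl.png

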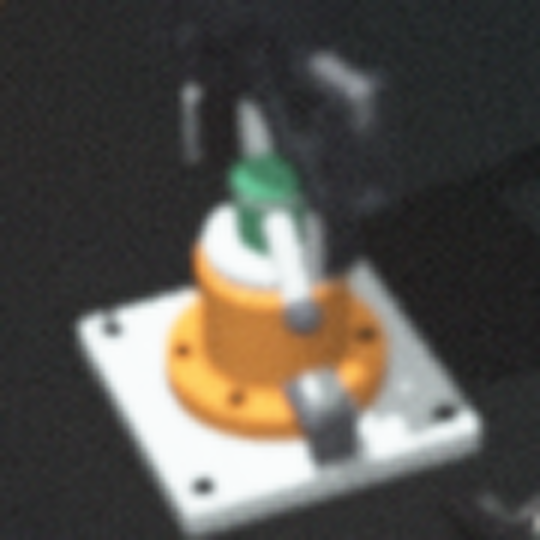

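The collar sits on the nut's face: white directly on bronze at (260,285) in the crop. Total turn is about 7.62 rad. A small final nudge, then release and lift, closing the fingers for the button.

```bash
python3 -m jog '[0,0,0,0,0,0.05,0, 0,0,0,0,0,0.1,0, 0,0,0,0,0,0.15,0, 0,0,0,0,0,0.15,0, 0,0,0,0,0,0.05,0, 0,0,-0.05,0,0,0.05,0, 0,0,-0.1,0,0,0.05,0, 0,0,-0.13,0,0,0.05,0, 0,0,-0.13,0,0,0.05,1, 0,0,-0.13,0,0,0.05,1, 0,0,-0.13,0,0,0.05,1, 0,0,-0.13,0,0,0.05,1]'
python3 - <<'E'
from h import *
from scipy.spatial.transform import Rotation as R
o=get_obs(); q=o["eef_rot"]; r=R.from_quat([q[1],q[2],q[3],q[0]]); print(o["opening"],o["q"][5])
t=np.array([.4465,.2958,.062]); print(r.inv().apply(t-o["eef_pos"]))
w=camera("wrist"); hsv=cv2.cvtColor(w["frame"],cv2.COLOR_RGB2HSV)
m=cv2.inRange(hsv,(60,60,60),(90,255,255)); n,l,s,ce=cv2.connectedComponentsWithStats(m)
hub=[.5033,.0715]; t=np.linspace(0,6.28,90)
for z in (.107,.105): p=proj(w,np.c_[hub[0]+.016*np.cos(t),hub[1]+.016*np.sin(t),0*t+z+.014]); print(z,p.min(0).round(1),p.max(0).round(1))
for i in range(1,n):
    if s[i,4]>200: print(s[i],ce[i].round(1),ray(w,ce[i],.119)[:2])
c=camera("scene"); f=cv2.cvtColor(c["frame"],cv2.COLOR_RGB2HSV)
for nm,g in (("0",cv2.cvtColor(cv2.imread("pics/scene.png"),cv2.COLOR_BGR2HSV)),("1",f)):
    m=cv2.inRange(g,(60,60,40),(90,255,255)); m[:,:285]=0; m[:,330:]=0; n,l,s,ce=cv2.connectedComponentsWithStats(m)
    for i in range(1,n):
        if s[i,4]>15: print(nm,s[i],ce[i].round(1))
E
```

```text
time_s: 24.48
eef_pos: [0.503, 0.0718, 0.2381]
eef_rot: [0.0, 0.995, -0.096, -0.001]
wrist_force: [-0.3, -0.7, -0.4]
opening: 0.145
grasp_force: 0.0
0.1448103752082123 1.6705614350077778
[-0.09784007 -0.20917468  0.17627346]
0.107 [298.2 214.5] [346.5 260.2]
0.105 [298.4 213.7] [346.3 259. ]
[ 302  214   46   44 1524] [324.4 235.2] [0.50415969 0.06993458]
[   0  265   79  134 5631] [ 29.8 336.4] [0.46607085 0.31063375]
[ 84 302  31  28 649] [ 99.2 315.3] [0.47433028 0.24572883]
[181 437  50  43 369] [206.9 458.4] [0.32215322 0.20902099]
0 [297 233  16  16 127] [304.1 237.6]
1 [298 240  15   9 112] [305. 244.]
```

```bash
python3 -m jog '[-0.049,-0.105,0,0,0,0,1, -0.098,-0.209,0,0,0,0,1, -0.098,-0.209,0,0,0,0,1, -0.098,-0.209,0,0,0,0,1, -0.098,-0.209,0,0,0,0,1, -0.098,-0.209,0.03,0,0,0,1, -0.098,-0.209,0.06,0,0,0,1, -0.098,-0.209,0.06,0,0,0,1]'
python3 - <<'E'
from h import *
w=camera("wrist"); save(w,"w5.png"); o=get_obs(); print(o["eef_pos"],o["opening"])
hsv=cv2.cvtColor(w["frame"],cv2.COLOR_RGB2HSV)
m=cv2.inRange(hsv,(50,80,60),(80,255,255)); n,l,s,ce=cv2.connectedComponentsWithStats(m)
for i in range(1,n):
    if s[i,4]>200: print(s[i],ce[i].round(1),ray(w,ce[i],.062)[:2])
E
```

```text
time_s: 25.58
eef_pos: [0.4459, 0.294, 0.1768]
eef_rot: [0.001, 0.995, -0.096, -0.003]
wrist_force: [-0.1, -0.5, 0.3]
opening: 0.007
grasp_force: 0.0
[0.44702443 0.29458495 0.17859705] 0.001242703436115732
[ 301  218   37   38 1093] [319.  236.2] [0.44813889 0.29521604]
[ 88 332  38  34 939] [106.8 348.5] [0.39103258 0.46969867]
```

View pics/w5.png

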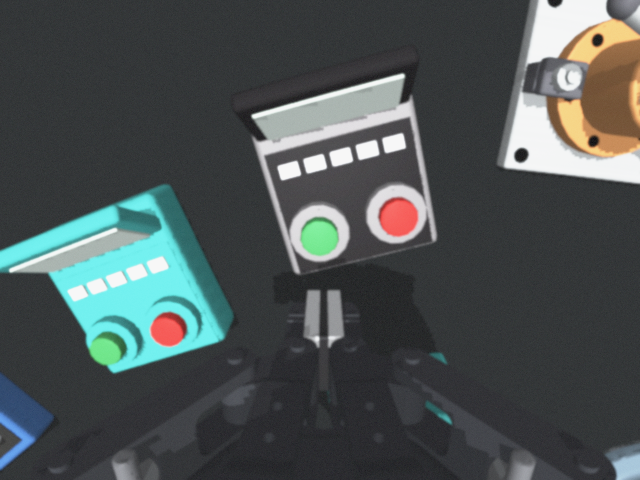

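The green button is at (319,236) on the grey terminal, 1–2 mm from under the tool, with red at (398,216). Pressing.

```bash
python3 -m jog '[0,0,0.04,0,0,0,1, 0,0,0.08,0,0,0,1, 0,0,0.089,0,0,0,1, 0,0,0.089,0,0,0,1, 0,0,0.092,0,0,0,1, 0,0,0.094,0,0,0,1, 0,0,0.0965,0,0,0,1, 0,0,0.0965,0,0,0,1, 0,0,0.0965,0,0,0,1]'
```

```text
time_s: 26.75
eef_pos: [0.4483, 0.296, 0.0835]
eef_rot: [-0.001, 0.995, -0.096, 0.001]
wrist_force: [3.2, 0.7, 3.3]
opening: 0.003
grasp_force: 1.7
```

```bash
python3 -m jog '[0,0,0.001,0,0,0,1, 0,0,0.002,0,0,0,1, 0,0,0.002,0,0,0,1, 0,0,0.002,0,0,0,1]'; python3 -m jog '[0,0,0.001,0,0,0,1, 0,0,0.0015,0,0,0,1, 0,0,0.0015,0,0,0,1]'
```

```text
time_s: 27.25
eef_pos: [0.4477, 0.2958, 0.0811]
eef_rot: [-0.0, 0.995, -0.096, 0.0]
wrist_force: [3.9, 2.1, 4.4]
opening: 0.001
grasp_force: 2.5
time_s: 27.62
eef_pos: [0.4478, 0.2958, 0.0808]
eef_rot: [-0.0, 0.995, -0.096, 0.0]
wrist_force: [-0.5, -1.0, 17.0]
opening: 0.002
grasp_force: 8.4
```

The force rising to 17 N shows the button bottomed out, so it is pushed. Retreating.

```bash
python3 -m jog '[0,0,-0.03,0,0,0,1, 0,0,-0.08,0,0,0,1, 0,0,-0.12,0,0,0,1, 0,0,-0.15,0,0,0,1, 0,0,-0.15,0,0,0,1, 0,0,-0.15,0,0,0,1, 0,0,-0.15,0,0,0,1]'; python3 chk.py
python3 - <<'E'
from h import *
print(hand_in())
E
```

```text
time_s: 28.5
eef_pos: [0.446, 0.2951, 0.2272]
eef_rot: [0.001, 0.995, -0.096, -0.002]
wrist_force: [0.4, 0.3, -0.1]
opening: 0.002
grasp_force: 0.0
left 0.928 dx,dy px 0.0 7.125
right 0.839 dx,dy px -0.125 7.125
[   40   175   200   165 13531] [155.8 260.9]
[ 364  325   76   34 1592] [403.1 340.6]
28.6 q6 2.125476461653737 phi -101.01579726049684 [0.44651062 0.2952849  0.2277739 ]
the job is handed in; nothing more can be done
None
```

The gauge was backed off until it dropped into the thread start, then run in until its collar sat on the nut's face. I pushed and released the green button and handed the job in at about 28.6 s; the hand-in call returned no verdict.

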